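# Load the button press and index its die tray under the ram

## Task

Take the largest of the three button backs from the wooden strip and seat it stud-down, flat on the raised pad with the hole on the press's die tray (the die next to the tray's handle). Then grip the tray by its handle and slide it in under the ram until you feel the ball catch drop into the notch that centres this die, and finish there: the program ends while still gripping the handle and holding the tray at that notch, ready for the stroke. Leave the other things on the bench where they are.

Things in the scene. Friction and masses are not known exactly. Their poses are not given: they have to be found in the camera images.
- press: Grey bench press for covering buttons, fixed. Origin: underside of its base, straight below the ram axis; +x: the way the die tray slides in. Base x -220 to 170, y -75 to 125, 22 mm high; column at y 65 to 121, x within 47 mm. Above the origin hang the upper die (56 mm across, underside at 97 mm) and, from 160 mm up, nose and arm (72 mm wide in x); raised lever up to 510 mm over the column.
- tray (a joint): Steel die tray 315 x 68 x 12 mm, top 34 mm above the bench, sliding along press x. In m: 0 = cup die (62 mm across, far end) under the ram, in its own notch; grows as the tray goes in; 0.130 = raised pad under the ram, ball in its notch. Stops at -0.006 and 0.150. It slides with 1 to 2 N; the notch draws it in (up to 8 N) over the last 5 mm; pushing on past it takes 10 N.
- die_pad (a point): Centre of the top of the raised pad on the tray: steel post 38 mm across, top 60 mm above the bench, 26 mm above the tray (its lowest 6 mm a foot 54 mm across), with a central hole 14 mm wide, 18 mm deep for the stud. It lies 110 mm further in (press +x) than the handle; the cup die 130 mm further in again. Outside the ram's overhang at the start. Axes as the press.
- handle (a point): Grip point of the tray's handle, on its middle plane, 64 mm above the bench. The handle: upright slab with dark wooden scales, 34 mm long along the sliding direction, 20 mm thick across it, from the tray's top (34 mm) to 78 mm above the bench. Pinch it from above across the 20 mm; its two gripped faces are tray_c0 (press +y) and tray_c1 (-y). Axes as the press.
- strip: Wooden strip 235 mm long (its x), 30 mm wide (its y), 35 mm tall, fixed; origin at the centre of its underside. Three holes 11 mm wide, 18 mm deep along its middle at x = -75, 0 and +75 mm, each holding a button back stud-down.
- big_back: The largest button back, steel: disc 44 mm across, 6 mm thick, on a stud 9 mm thick, 12 mm long, chamfered tip; about 30 g, loose. Origin at the stud's tip, z up through the disc. In the strip the disc lies on the strip's top (underside 35 mm above the bench) and overhangs both sides by 7 mm. Which hole it is in varies.
- big_back_disc (a point): Centre of the underside of the largest back's disc, 12 mm above the stud's tip. It meets point die_pad when the back is seated.
- mid_back: Middle button back, same shape, disc 34 mm across, in another hole of the strip; origin at the stud's tip; loose, to be left where it is
- small_back: Smallest button back, disc 26 mm across, in the remaining hole of the strip; origin at the stud's tip; loose, to be left where it is
- cone: Blue-grey cone of thread, 72 mm across, 135 mm tall, standing; origin at the centre of its foot; loose, to be left where it is
- spool: Ochre thread spool, 40 mm across, 48 mm tall, standing beyond the strip; origin at the centre of its foot; loose, to be left where it is
- spool_white: Off-white thread spool, 40 mm across, 48 mm tall, standing between the strip and the press; origin at the centre of its foot; loose, to be left where it is
- shears: Tailor's shears lying flat, 220 mm long, 10 mm thick; origin near the pivot, blades towards its +x; loose, to be left where it is
- tape: Round white tape-measure case, 54 mm across, 18 mm tall; origin at the centre of its underside; loose, to be left where it is
- pin_dish: White china pin dish, 88 mm across, 22 mm tall; origin at the centre of its underside; loose, to be left where it is

How it is judged (in metres and radians):
On the way, in this order (a step that is already met when the one before it is completed fails the run):
1. the largest back sits stud-down, flat on the raised pad, let go, with the tray still drawn out (horizontal distance between big_back_disc and die_pad below 0.0045 m and z of big_back_disc in the frame of die_pad between -0.002 and 0.002 m and angle between big_back's own z axis and vertical below 0.08 rad and contact force between the fingers and big_back below 0.1 N and value of joint tray below 0.06 m), for 0.2 s.
2. the tray is on its way in, gripped by both sides of its handle (contact force between the fingers and tray_c0 above 1 N and contact force between the fingers and tray_c1 above 1 N and value of joint tray between 0.06 and 0.124 m), for 0.05 s.
3. the tray is at the pad's notch, gripped by its handle (contact force between the fingers and tray_c0 above 1 N and contact force between the fingers and tray_c1 above 1 N and value of joint tray between 0.128 and 0.132 m and horizontal distance between big_back_disc and die_pad below 0.0045 m and z of big_back_disc in the frame of die_pad between -0.002 and 0.002 m and angle between big_back's own z axis and vertical below 0.08 rad), for 0.3 s.
At the end, for the whole second after the job is handed in: The tray stands still at the pad's notch (joint within 2 mm of 0.130) with both sides of its handle gripped by the fingers (over 1 N each); the largest back sits on the pad: within 4.5 mm of its centre, disc within 2 mm of the pad's top, upright within 0.08 rad, not touched by the fingers (all of step 3 and contact force between the fingers and big_back below 0.1 N and velocity of joint tray between -0.01 and 0.01 m/s); the arm keeps its last pose, push and grip.
It fails at once if one of the other loose things is moved by more than 30 mm (distance of any of mid_back, small_back, cone, spool, spool_white, shears, tape, pin_dish from where it was at the start of the episode above 0.03 m).
It also fails if it takes over 58 s, if anything falls off the work surface, if the arm or the gripper's body presses on something with over 40 N, if the wrist force passes 120 N, or if a joint passes its speed limit or range.

## Robot

A 6-joint arm with a two-finger parallel gripper is mounted at the origin on the work surface. World frame = base frame: x ahead of the robot, y to its left, z up, the work surface at z = 0. Lengths are in mm, angles in rad, forces in N, time in s.
With the tool pointing down it reaches from about 300 to 775 mm from the base axis. Payload 14.6 kg.
Tool frame: the origin (TCP) lies on the front face of the gripper's body, between the roots of the fingers; the fingertips stand 97 mm ahead of it and the grasp point (between the pads) lies 78 mm ahead of it; z points along the fingers, y is the direction in which the jaws open and shut (so a half turn about z gives the same grasp; the last joint's range is limited). The gripper opens to 94 mm and grips with 3 to 60 N. Pads are 16 mm wide; open, the fingers measure 119 mm over their backs; the gripper's body (75 mm by 177 mm) begins 78 mm behind the grasp point.
Start: joints at [-1.398, 0.3, 1.521, -0, 1.321, -0.067], TCP at [130.623, -534.254, 302.646] pointing down, gripper open.
Joint ranges: [-3.03, 3.03], [-0.79, 2.21], [0.23, 2.52], [-1.04, 4.18], [0, 3.07], [-2.55, 2.55]. Speed limits (rad/s): [2.22, 2.22, 2.57, 3.14, 3.14, 3.14].

## Interface

Orientations are given as [roll, pitch, yaw] about the fixed x, y, z axes, in that order (R = Rz(yaw) Ry(pitch) Rx(roll)).
In Python, from cell import manip, eyes, finder gives the robot as it stands.
- The arm moves only by the tool drive_tool, never from a script. Its argument "rows" is a list of rows, each an object with "offset": the shift along the tool's x, y, z in mm, a list of three; "spin": the turn about the tool's z in degrees; "jaw": the finger opening in mm, from 0 to 94. In form: [{"offset": [dx, dy, dz], "spin": spin, "jaw": jaw}, ...]. A call has 1 to 20 rows; each row shifts and turns the commanded pose from where the row before left it, along the tool's axes as they then stand; what a row does not reach is not made up. A row lasts 1/10 s, in which the tool goes at most 50 mm and 8.59 degrees, less where a joint would pass 70% of its speed; a pose out of reach is approached as far as the arm can. A call is refused whole if a number of a shift passes 50 or a number of a turn 8.59, either way. A call with a gripper value outside its range is refused whole. The fingers move at their own pace and stop on an object; "force" is the grip in N (left out, the last holds). Time passes only in rows, so rows that do not move let the fingers close. It gives the time, the measured TCP pose, the force and the opening at its end, in the units of the state.
- manip.read_state(): the state, without advancing time (a new reading comes with each control period).
- eyes.camera(name): name is "side" or "top" or "wrist"; returns a dict with "color" (480x640x3 uint8, blue, green, red), "depth" (480x640 float32, mm along the optical axis (not along the pixel's ray), 0 where there is no reading), "vfov" (degrees; the focal length in pixels is half the picture's height over the tangent of half this angle, whatever the lens; pixels are square), "cx", "cy" (the principal point, pixels), "rvec" (rotation vector, rad) and "tvec" (3), from world to camera coordinates, as OpenCV has them. Camera axes: x right, y down, z forward; pixel columns grow to the right and rows downward; lengths in mm; the calibration is good to about 2 mm. The wrist camera is an equidistant fisheye: a pixel r from the principal point sees the ray r / f radians off the axis. A picture is of the moment at which its call begins.
- manip.sign_off(): hands the job in, once; it reports no verdict.
Trained networks look in the newest picture that a camera, given by its name, has taken for a name from the list of things; names that differ only in an ending like _2 or _b are one class to them, and where a whole thing is asked for, a point or a joint stands for the part that bears it (a point fixed in the world has none). Each returns a list of dicts, best first, with "p" (0 to 1); they miss things now and then, are a little off and sometimes report something else, mostly with a low value. They report only what shows in the picture. A call takes as long as a camera call.
- finder.find_in(camera, target): "uv" ([column, row] in pixels, amid what is visible of it).
The state is a dict: "clock": time; "joints": joint angles; "qd": joint speeds; "effort": joint torques, N m; "eef_pos": TCP position; "eef_rot": TCP orientation; "wrist_force": force on the tool from outside, world axes, zero at the start; "moment": the same for the moment, N m; "finger_gap": finger opening in mm.
Only numpy, scipy, OpenCV 4.12 (cv2) and the standard library are available. Lean on these libraries where they do the work, as an engineer would, in place of code of your own. Each camera call takes 0.05 s, during which the arm holds its last target. There are 200 camera calls.

## Working session

There is one attempt and no reset: what is moved stays moved. The work goes in short steps, Python scripts to look and compute and a tool call to move; the robot and the scene stay as the last step left them, time stands still between calls to the robot, and variables do not carry over. Pictures are saved under pics/ and viewed, about 8 in all and at most 12, crops included, and the job is handed in when it is done.

Besides the shell and the picture viewer there is one more tool, called after "Emit:" as name(argument=value, ...), one argument or row to a line, values as JSON. drive_tool: Moves the arm, as the interface text tells. Its arguments: {"type":"object","properties":{"rows":{"type":"array","items":{"type":"object","properties":{"offset":{"type":"array","items":{"type":"number"}},"spin":{"type":"number"},"jaw":{"type":"number"}}}},"force":{"type":"number"}},"required":["rows"]}

```bash
mkdir -p pics; ls; cat > h.py <<'E'
import numpy as np, cv2
from cell import manip, eyes, finder
def cam(n,save=None):
    c=eyes.camera(n)
    if save: cv2.imwrite(f'pics/{save}.png',c['color'])
    c['f']=240/np.tan(np.radians(c['vfov'])/2); c['R']=cv2.Rodrigues(np.array(c['rvec'],float))[0]; c['t']=np.array(c['tvec'],float).ravel(); c['fish']=n=='wrist'
    return c
def ray(c,uv):
    d=np.array([uv[0]-c['cx'],uv[1]-c['cy']],float)/c['f']
    if c['fish']:
        r=np.hypot(*d); v=np.array([*(d/max(r,1e-9)*np.sin(r)),np.cos(r)])
    else: v=np.array([*d,1.])
    return -c['R'].T@c['t'], c['R'].T@v, v
def atz(c,uv,z):
    o,d,_=ray(c,uv); return o+d*(z-o[2])/d[2]
def atd(c,uv):
    o,d,v=ray(c,uv); u,w=int(round(uv[0])),int(round(uv[1])); p=c['depth'][max(w-1,0):w+2,max(u-1,0):u+2]; p=p[p>0]
    return o+d*np.median(p)/v[2] if p.size else None
def proj(c,P):
    q=c['R']@np.array(P,float)+c['t']
    if c['fish']:
        th=np.arctan2(np.hypot(q[0],q[1]),q[2]); return c['f']*th*q[:2]/np.hypot(q[0],q[1])+[c['cx'],c['cy']]
    return c['f']*q[:2]/q[2]+[c['cx'],c['cy']]
def tri(obs):
    A=np.zeros((3,3));b=np.zeros(3)
    for c,uv in obs:
        o,d,_=ray(c,uv); d=d/np.linalg.norm(d); M=np.eye(3)-np.outer(d,d); A+=M;b+=M@o
    return np.linalg.solve(A,b)
E
cat > a.py <<'E'
from h import *
np.set_printoptions(precision=1,suppress=True)
s=manip.read_state(); print(s['eef_pos'],s['eef_rot'],s['finger_gap'])
for n in ['top','side','wrist']:
    c=cam(n,n+'0'); print(n,c['vfov'],-c['R'].T@c['t'])
    for t in ['big_back','mid_back','small_back','die_pad','handle','press','strip','cone','spool','spool_white','big_back_disc']:
        print(n,t,[(np.round(r['uv'],1),round(r['p'],2),atd(c,r['uv'])) for r in finder.find_in(n,t)[:2]])
E
python3 a.py
```

```text
pics
[ 130.6 -534.1  302.1] [-3.1 -0.   0.2] 93.98087567248012
top 56.210540160772425 [ 497.7  -33.8 1224.6]
top big_back [(array([390.6, 256.8]), 0.67, array([ 563.6, -227.9,   40.2])), (array([261.9, 194.8]), 0.56, array([690.5,  95.9, 205.1]))]
top mid_back []
top small_back [(array([398.1, 287.6]), 0.45, array([ 483. , -249.2,   34.9]))]
top die_pad [(array([281. , 244.2]), 0.64, array([591.4,  63. ,  31. ]))]
top handle [(array([277.3, 241.5]), 0.74, array([597.8,  72.4,  38. ]))]
top press [(array([263.4, 196.4]), 0.69, array([689. ,  93.8, 193.5]))]
top strip [(array([396.9, 286.9]), 0.78, array([ 484.8, -245.5,   37.6])), (array([388.3, 253.1]), 0.31, array([ 573.2, -221.7,   41. ]))]
top cone [(array([501.4, 308. ]), 0.89, array([ 438.8, -494.1,  102.2]))]
top spool [(array([402.3, 190.4]), 0.56, array([ 741. , -257. ,   45.5])), (array([278.1, 238.9]), 0.3, array([602.9,  68.6,  59.4]))]
top spool_white [(array([350.3, 207.9]), 0.58, array([ 690.6, -119. ,   46.6])), (array([393.5, 254.3]), 0.51, array([ 570.3, -235.4,   41.1]))]
top big_back_disc [(array([394.5, 254.7]), 0
[... 600 characters left out ...]
30. ]))]
side strip [(array([330. , 349.7]), 0.6, array([ 474.3, -253.6,   34.4]))]
side cone [(array([404.3, 451.8]), 0.97, array([ 417.6, -529.1,  114.6]))]
side spool [(array([423.3, 290.7]), 0.76, array([ 733.6, -272. ,   46.9])), (array([289.5, 230.7]), 0.63, array([602. ,  62.5,  48.3]))]
side spool_white [(array([368.2, 264.9]), 0.64, array([ 685.5, -137.2,   45.2]))]
side big_back_disc [(array([357.3, 318.6]), 0.71, array([ 569.1, -232.9,   40.5]))]
wrist 65.70646984690485 [ 197.1 -517.9  385. ]
wrist big_back []
wrist mid_back []
wrist small_back []
wrist die_pad []
wrist handle []
wrist press []
wrist strip []
wrist cone []
wrist spool []
wrist spool_white []
wrist big_back_disc []
```

```bash
python3 - <<'E'
import cv2
for n,(x0,y0,x1,y1) in {'top':(220,130,540,350),'side':(220,120,500,400)}.items():
    a=cv2.imread(f'pics/{n}0.png')[y0:y1,x0:x1]; k=min(800/(x1-x0),600/(y1-y0)); cv2.imwrite(f'pics/{n}0c.png',cv2.resize(a,None,fx=k,fy=k,interpolation=cv2.INTER_CUBIC)); print(n,k)
E
```

```text
top 2.5
side 2.142857142857143
```

View pics/top0c.png

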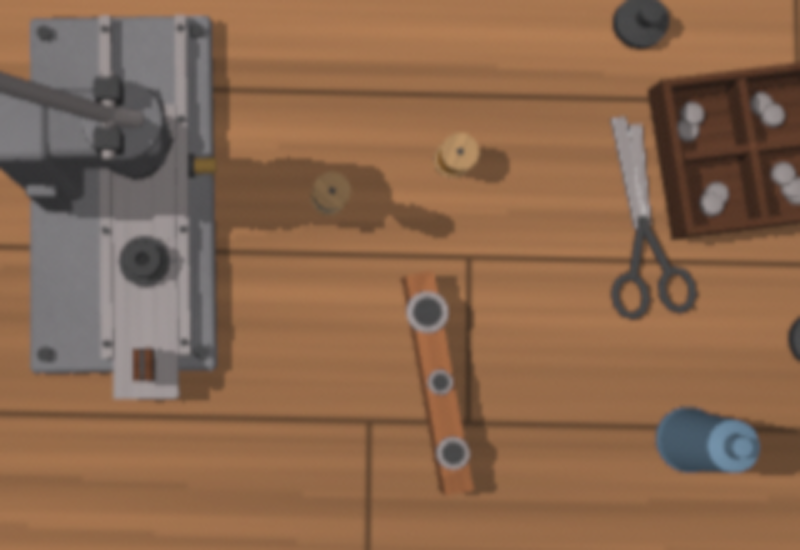

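View pics/side0c.png

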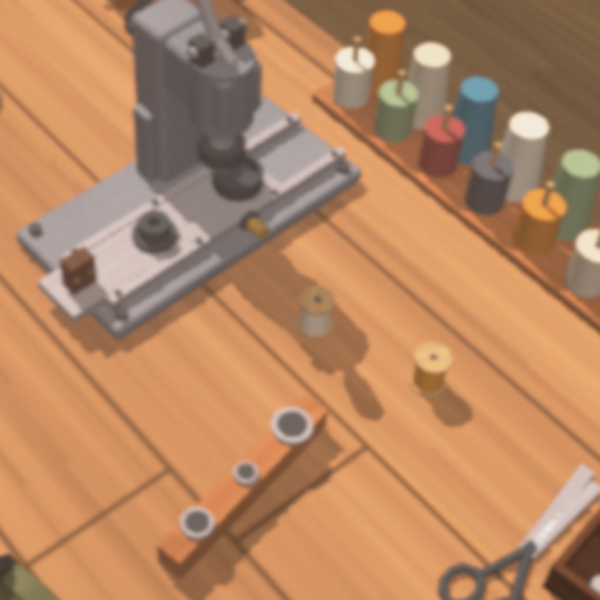

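The top crop shows the largest back at the strip's far end, near full-image (390.8, 254.8). The pad is at (277.6, 233) and the handle at (277.6, 275.6). In the side picture the back is at (356.3, 318), the pad at (292.3, 226.4) and the handle at (256.4, 242). The network's handle and pad hits fall between the two parts, so I'll triangulate from my own pixels.

```bash
cat > b.py <<'E'
from h import *
np.set_printoptions(precision=1,suppress=True)
t=cam('top');s=cam('side')
P={}
for n,a,b in [('big',(390.8,254.8),(356.3,317.9)),('small',(396,282.7),(334.8,340),),('mid',(401.2,311.2),(311.7,363)),('pad',(277.6,233.2),(292.3,226.4)),('handle',(277.6,274.5),(256.9,239))]:
    P[n]=tri([(t,a),(s,b)]); print(n,P[n],atd(t,a),atd(s,b))
d=P['big']-P['mid'];print(np.linalg.norm(d),np.arctan2(d[1],d[0]));d=P['pad']-P['handle'];print(np.linalg.norm(d),np.arctan2(d[1],d[0]))
# edges of the tray/base in top pic for press yaw
for a,b in [((264.7,255),(265.5,289))]: pass
for v in [(290.8,289.6,34),(290.8,230,34),(265.6,289,34),(265.6,240,34)]: print(atz(t,v[:2],v[2]))
for v in [(305,277,22),(304.8,200,22),(232.8,278,22),(232.3,200,22)]: print('base',atz(t,v[:2],v[2]))
st=manip.read_state();print(st['eef_rot'],st['joints'])
R=cv2.Rodrigues
from scipy.spatial.transform import Rotation as Q
T=Q.from_euler('xyz',st['eef_rot']).as_matrix();print(T)
w=cam('wrist');print('cam in tool',T.T@(-w['R'].T@w['t']-st['eef_pos']),'\n',T.T@w['R'].T)
E
python3 b.py
```

```text
big [ 569.3 -228.9   38.2] [ 568.9 -228.4   40.1] [ 568.  -230.6   41.6]
small [ 495.9 -243.1   38.2] [ 495.8 -242.5   41. ] [ 495.7 -243.6   39.1]
mid [ 421.9 -256.8   39.8] [ 421.9 -256.6   40.6] [ 421.7 -257.    40.4]
pad [618.6  72.1  44.4] [619.6  72.   40.9] [611.3  62.9  57.5]
handle [509.7  65.6  81.1] [510.3  65.8  75.6] [511.1  69.4  76.6]
150.0489845580776 0.18665858868579097
115.12528437538683 0.058782665797776856
[471.9  33.5  34. ]
[629.7  37.7  34. ]
[472.1  99.8  34. ]
[601.5 103.9  34. ]
base [505.8  -2.8  22. ]
base [713.5   2.8  22. ]
base [499.1 189.3  22. ]
base [709.1 198.7  22. ]
[ 3.1 -0.   0.2] [-1.4  0.3  1.5  0.   1.3 -0.1]
[[ 1.   0.2  0. ]
 [ 0.2 -1.   0. ]
 [ 0.   0.  -1. ]]
cam in tool [ 68.5  -0.1 -82.3] 
 [[-0.  -1.  -0.2]
 [ 1.  -0.  -0. ]
 [ 0.  -0.2  1. ]]
```

```bash
cat > go.py <<'E'
# usage: go.py x y z yaw -> tool-frame offset from the measured pose, target TCP, spin (deg)
import sys; from h import *
from scipy.spatial.transform import Rotation as Q
st=manip.read_state(); g=[float(v) for v in sys.argv[1:5]]
T=Q.from_euler('xyz',st['eef_rot']).as_matrix(); yaw=np.arctan2(T[1,0],T[0,0])
print('t',round(st['clock'],2),'pos',np.round(st['eef_pos'],1),'rot',np.round(st['eef_rot'],4),'yaw',round(yaw,4),'gap',round(st['finger_gap'],1),'F',np.round(st['wrist_force'],1))
print('offset',np.round(T.T@(np.array(g[:3])-st['eef_pos']),1),'spin',round(-np.degrees(g[3]-yaw),2))
E
python3 go.py 569 -229 250 0.187
```

```text
t 1.95 pos [ 130.6 -534.3  302.7] rot [ 3.1416 -0.      0.2398] yaw 0.2398 gap 94.0 F [-0.7 -0.4  0.1]
offset [ 498.3 -192.4   52.6] spin 3.03
```

Emit:
drive_tool(
  rows=[
    {"offset":[20,-8,2],"spin":0,"jaw":94},
    {"offset":[40,-15,4],"spin":0,"jaw":94},
    {"offset":[40,-15.5,4],"spin":0,"jaw":94},
    {"offset":[40,-15.5,4],"spin":0,"jaw":94},
    {"offset":[40,-15.5,4],"spin":0,"jaw":94},
    {"offset":[40,-15.5,4],"spin":0,"jaw":94},
    {"offset":[40,-15.5,4],"spin":0,"jaw":94},
    {"offset":[40,-15.5,4],"spin":0,"jaw":94},
    {"offset":[40,-15.5,4],"spin":0,"jaw":94},
    {"offset":[40,-15.5,4],"spin":0,"jaw":94},
    {"offset":[40,-15.5,4],"spin":0,"jaw":94},
    {"offset":[40,-15.5,4],"spin":0,"jaw":94},
    {"offset":[38,-14,4],"spin":0,"jaw":94},
    {"offset":[0,0,0],"spin":3,"jaw":94},
    {"offset":[0,0,0],"spin":0,"jaw":94},
    {"offset":[0,0,0],"spin":0,"jaw":94},
  ],
)

```text
clock: 3.55
eef_pos: [568.5, -229.8, 252.7]
eef_rot: [-3.142, 0.0, 0.188]
wrist_force: [0.2, 0.4, -0.4]
finger_gap: 94.3
```

```bash
python3 go.py 569 -229 250 0.187; python3 - <<'E'
from h import *
w=cam('wrist','w1')
for t in ['big_back','big_back_disc','mid_back','small_back']:
    print(t,[(np.round(r['uv'],1),round(r['p'],2),np.round(atd(w,r['uv']),1),np.round(atz(w,r['uv'],41),1)) for r in finder.find_in('wrist',t)[:2]])
print(proj(w,(569,-229,41)))
E
```

```text
t 3.55 pos [ 568.5 -229.8  252.7] rot [-3.1416e+00  2.0000e-04  1.8850e-01] yaw 0.1885 gap 94.3 F [ 0.2  0.4 -0.4]
offset [ 0.6 -0.6  2.7] spin 0.08
big_back [(array([321.8, 226.5]), 0.84, array([ 572. , -228.2,   42.3]), array([ 571.7, -228.2,   41. ]))]
big_back_disc [(array([323.1, 228. ]), 0.76, array([ 571. , -229.4,   42.1]), array([ 570.7, -229.5,   41. ]))]
mid_back [(array([323.7, 388.1]), 0.83, array([ 415.5, -259.7,   41.3]), array([ 415.3, -259.7,   41. ]))]
small_back [(array([320.5, 311.7]), 0.81, array([ 497.6, -241.1,   42.3]), array([ 497. , -241.2,   41. ]))]
[322.12454751 229.91381206]
```

View pics/w1.png

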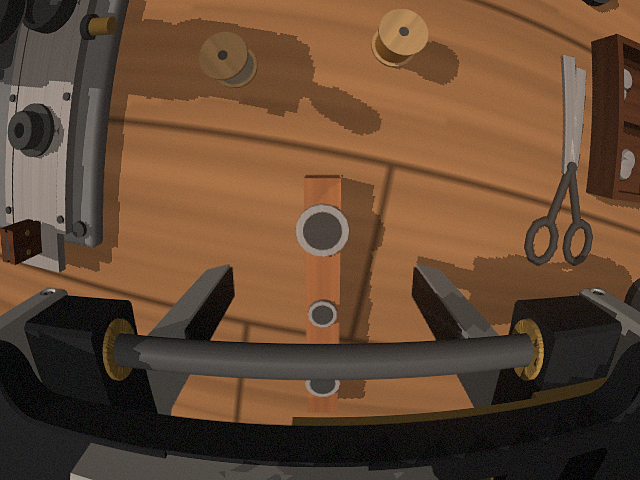

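The wrist picture shows the big disc at about (322, 230), where the triangulated point projects, with the strip squared between the fingers. Next I'll refine its centre with the depth image.

```bash
cat >> h.py <<'E'
def cloud(c,z0,z1,ctr,rad):
    v,u=np.mgrid[0:480,0:640]; x=(u-c['cx'])/c['f'];y=(v-c['cy'])/c['f']
    if c['fish']:
        r=np.hypot(x,y)+1e-9; k=np.tan(r)/r; x=x*k;y=y*k
    D=c['depth']; P=np.stack([x*D,y*D,D],-1).reshape(-1,3); P=P[D.ravel()>0]
    W=(P-c['t'])@c['R']
    return W[(W[:,2]>z0)&(W[:,2]<z1)&(np.hypot(W[:,0]-ctr[0],W[:,1]-ctr[1])<rad)]
def circ(W):
    W=np.float32(W[:,:2]); (x,y),r=cv2.minEnclosingCircle(W); return (round(x,1),round(y,1)),round(r,1)
E
python3 - <<'E'
from h import *
w=cam('wrist')
W=cloud(w,38.5,48,(569,-229),30);print(len(W),circ(W),W.mean(0).round(1),np.median(W[:,2]),W[:,0].min(),W[:,0].max(),W[:,1].min(),W[:,1].max())
W=cloud(w,50,75,(617,70),30);print('pad',len(W),W.mean(0).round(1),np.median(W[:,2]),circ(W))
W=cloud(w,60,90,(510,67),30);print('handle',len(W),W.mean(0).round(1),W.max(0),W.min(0))
E
python3 go.py 569 -229 250 0.187
```

```text
2182 ((568.5, -228.9), 22.1) [ 569.  -228.9   41.6] 41.605229209719646 546.8037924621784 590.5883723640723 -250.72791076224703 -207.04649316338464
pad 946 [616.4  67.9  58.5] 59.84137447585574 ((615.8, 71.3), 19.8)
handle 910 [508.2  63.1  73.4] [524.45009434  78.69756929  80.2094792 ] [489.15737856  55.63549035  60.0180243 ]
t 3.85 pos [ 568.5 -229.9  252.9] rot [ 3.1414e+00 -3.0000e-04  1.8710e-01] yaw 0.1871 gap 93.8 F [-0.2 -0.4  0.3]
offset [ 0.6 -0.8  2.9] spin 0.01
```

Emit:
drive_tool(
  rows=[
    {"offset":[0.3,-0.8,20],"spin":0,"jaw":94},
    {"offset":[0,0,35],"spin":0,"jaw":94},
    {"offset":[0,0,35],"spin":0,"jaw":94},
    {"offset":[0,0,28],"spin":0,"jaw":94},
    {"offset":[0,0,12],"spin":0,"jaw":94},
    {"offset":[0,0,6],"spin":0,"jaw":80},
    {"offset":[0,0,0],"spin":0,"jaw":60},
    {"offset":[0,0,0],"spin":0,"jaw":40},
    {"offset":[0,0,0],"spin":0,"jaw":36},
    {"offset":[0,0,0],"spin":0,"jaw":36},
    {"offset":[0,0,0],"spin":0,"jaw":36},
    {"offset":[0,0,0],"spin":0,"jaw":36},
  ],
  force=12,
)

```text
clock: 5.05
eef_pos: [569.0, -228.7, 116.9]
eef_rot: [3.141, -0.0, 0.187]
wrist_force: [-0.1, 0.4, 2.2]
finger_gap: 43.3
```

Emit:
drive_tool(
  rows=[
    {"offset":[0,0,-10],"spin":0,"jaw":36},
    {"offset":[0,0,-20],"spin":0,"jaw":36},
    {"offset":[0,0,-35],"spin":0,"jaw":36},
    {"offset":[0,0,-35],"spin":0,"jaw":36},
    {"offset":[0,0,-10],"spin":-8.5,"jaw":36},
    {"offset":[0,0,0],"spin":-8.5,"jaw":36},
    {"offset":[0,0,0],"spin":-8.5,"jaw":36},
    {"offset":[0,0,0],"spin":-8.5,"jaw":36},
    {"offset":[0,0,0],"spin":-8.5,"jaw":36},
    {"offset":[0,0,0],"spin":-8.5,"jaw":36},
    {"offset":[0,0,0],"spin":-8.5,"jaw":36},
    {"offset":[0,0,0],"spin":-8.5,"jaw":36},
    {"offset":[0,0,0],"spin":-8.5,"jaw":36},
    {"offset":[0,0,0],"spin":-8.5,"jaw":36},
    {"offset":[0,0,0],"spin":-8.5,"jaw":36},
    {"offset":[0,0,0],"spin":-8.5,"jaw":36},
    {"offset":[0,0,0],"spin":-8.5,"jaw":36},
    {"offset":[0,0,0],"spin":-8.5,"jaw":36},
    {"offset":[0,0,0],"spin":-8.5,"jaw":36},
    {"offset":[0,0,0],"spin":-8.5,"jaw":36},
  ],
)

```text
clock: 7.05
eef_pos: [568.9, -228.6, 227.4]
eef_rot: [3.142, 0.0, 2.567]
wrist_force: [-0.3, 1.0, -0.7]
finger_gap: 43.3
```

Emit:
drive_tool(
  rows=[
    {"offset":[0,0,0],"spin":-8.5,"jaw":36},
    {"offset":[0,0,0],"spin":-8.5,"jaw":36},
    {"offset":[0,0,0],"spin":-8.5,"jaw":36},
    {"offset":[0,0,0],"spin":-8.5,"jaw":36},
    {"offset":[0,0,0],"spin":-1.5,"jaw":36},
    {"offset":[0,0,0],"spin":0,"jaw":36},
  ],
)

```text
clock: 7.65
eef_pos: [568.9, -228.7, 227.1]
eef_rot: [-3.141, 0.0, -3.105]
wrist_force: [-0.5, 0.7, -0.1]
finger_gap: 43.3
```

```bash
python3 - <<'E'
from h import *
w=cam('wrist','w2'); t=cam('top'); 
st=manip.read_state();p=np.array(st['eef_pos']);z=p[2]-78
W=cloud(w,z-3,z+12,p[:2],30)
print(len(W),circ(W),W.mean(0).round(1),np.percentile(W[:,2],[5,50,95]).round(1))
W=cloud(t,57,70,(617,70),30);print('pad top',len(W),W.mean(0).round(1),circ(W))
W=cloud(t,65,90,(510,67),30);print('handle top',len(W),W.mean(0).round(1),W.max(0),W.min(0), cv2.minAreaRect(np.float32(W[:,:2])))
W=cloud(t,31,37,(540,67),75);print('tray',cv2.minAreaRect(np.float32(W[:,:2])),W.max(0),W.min(0))
s=cam('side')
W=cloud(s,57,70,(617,70),30);print('pad side',len(W),W.mean(0).round(1),circ(W))
W=cloud(s,65,90,(510,67),30);print('handle side',len(W),W.mean(0).round(1),W.max(0),W.min(0))
E
python3 go.py 616 70.5 217 3.1716
```

```text
7060 ((562.6, -228.8), 28.5) [ 566.5 -228.7  151.9] [150.1 151.7 153.7]
pad top 109 [618.1  73.4  59.9] ((618.4, 73.0), 18.4)
handle top 100 [509.   68.4  77.2] [524.38562025  77.79813159  83.8156989 ] [493.5998637   58.99043906  72.98933839] ((508.965087890625, 68.44461822509766), (30.55265998840332, 18.26755714416504), 1.6556411981582642)
tray ((541.7091064453125, 66.41893768310547), (138.0345001220703, 105.09982299804688), 7.222182750701904) [613.03926462 118.36183775  36.99233395] [474.67739635  10.52519098  31.01633366]
pad side 0 [nan nan nan] ((0.0, 0.0), 0.0)
handle side 144 [505.3  64.8  75.3] [526.24630588  79.85780223  83.30403356] [488.07976567  54.03070104  65.09360252]
t 7.8 pos [ 568.9 -228.6  226.8] rot [-3.1416e+00  1.0000e-04 -3.1053e+00] yaw -3.1053 gap 43.3 F [ 0.5 -0.6  0.6]
offset [-57.9 297.2   9.8] spin -359.64<stdin>:10: RuntimeWarning: Mean of empty slice.
  ret = um.true_divide(
```

View pics/w2.png

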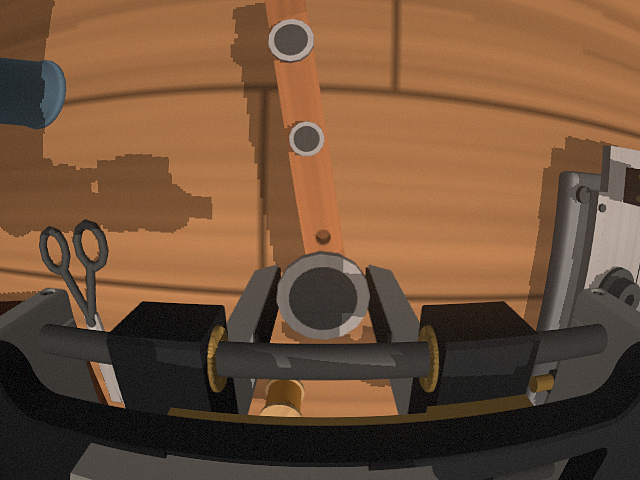

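The back hangs level and centred between the pads, with its disc at about (322, 296), and its hole in the strip is empty. I'll move to beside the pad for a closer look.

Emit:
drive_tool(
  rows=[
    {"offset":[-8,20,0],"spin":0,"jaw":36},
    {"offset":[-14,38,0],"spin":0,"jaw":36},
    {"offset":[-15,40,0],"spin":0,"jaw":36},
    {"offset":[-15,40,0],"spin":0,"jaw":36},
    {"offset":[-15,40,0],"spin":0,"jaw":36},
    {"offset":[-12,33,0],"spin":0,"jaw":36},
    {"offset":[0,0,0],"spin":0,"jaw":36},
    {"offset":[0,0,0],"spin":0,"jaw":36},
  ],
)

```text
clock: 8.6
eef_pos: [639.6, -14.4, 226.5]
eef_rot: [-3.141, -0.0, -3.103]
wrist_force: [0.0, -0.9, 0.0]
finger_gap: 43.3
```

```bash
python3 - <<'E'
from h import *
w=cam('wrist','w3')
W=cloud(w,57,64,(617,71),26);print('pad',len(W),W.mean(0).round(1),circ(W),W.max(0),W.min(0))
W=cloud(w,72,90,(510,67),35);print('handle',len(W),W.mean(0).round(1),cv2.minAreaRect(np.float32(W[:,:2])))
print(proj(w,(617,71,60)))
a=w['color'];cv2.imwrite('pics/w3.png',a)
E
python3 go.py 617 71 217 3.1716
```

```text
pad 1732 [615.4  71.2  60.1] ((615.8, 71.8), 18.8) [633.92212787  90.10526878  62.38571905] [597.28754182  53.42972295  57.00931934]
handle 1562 [507.1  66.7  77.9] ((506.3677978515625, 67.51629638671875), (34.821529388427734, 21.385189056396484), 2.2775869369506836)
[444.31119999 220.30302232]
t 8.65 pos [639.4 -15.2 226.5] rot [-3.1414e+00 -4.0000e-04 -3.1036e+00] yaw -3.1036 gap 43.2 F [-0.5  0.4  0.1]
offset [19.1 87.   9.5] spin -359.54
```

View pics/w3.png

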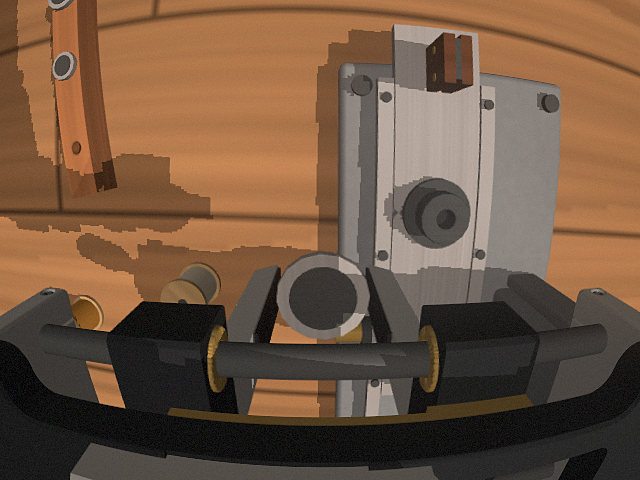

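The picture shows the pad's hole at about (445.5, 219) and the held disc at about (323, 296), with the handle and tray aligned with the jaws (yaw 0.038).

```bash
python3 - <<'E'
from h import *
w=cam('wrist'); st=manip.read_state(); p=np.array(st['eef_pos']); print(p,proj(w,(p[0],p[1],151.5)))
g=w['color'].max(2)
for z in (150,151.5): print('held',atz(w,(322.8,295.7),z)-p)
for n in ((445.5,219),(446,218)): print('hole',atz(w,n,60))
t=finder.find_in('wrist','big_back_disc')[:1];print(t)
# held disc outline: bright ring vs rest
m=np.zeros(g.shape,np.uint8);m[245:345,270:375]=(g[245:345,270:375]>115)*255
# hole: darkest blob near pad
r=w['color'][195:245,420:470].max(2);print(np.array(np.where(r<35)).mean(1)[::-1]+[420,195],(r<35).sum(),r.min())
for v in (255,270,285,300): print(v,g[v,272:378:3])
E
```

```text
[639.39679853 -15.7285288  226.61372517] [321.63861095 299.91744652]
held [ -1.50104094   0.47906604 -76.61372517]
held [ -2.13931531   0.45405661 -75.11372517]
hole [616.00511108  70.96694001  60.        ]
hole [615.26742166  71.26894397  60.        ]
[{'uv': [323.8, 292.1], 'p': 0.84}]
[nan nan] 0 35
255 [125 123 127 125 129 123 128 126 124 128  97  69  74  81  98 124 131 135
 127  99  83  73  71  75 116 137 134 136 134 143  97  97  97  99  77 125]
270 [ 94  83  37 145 120 126 127 122 125 124 121 131  75  50  56  59  58  50
  58  62  53  51  83 192 178 176 184 183 186 137  91  85  25  93  86  92]
285 [ 25  33 112 124 122 123 127  54  58  60  60  57  60  56  55  56  59  60
  60  55  57  60  65  60  56  60  61  50 123 122 124 124  35  31  38  92]
300 [ 22  19 131 124 120 126  54  58  55  62  60  55  51  54  60  59  50  55
  54  57  57  57  59  59  55  56  53  55  61 120 122 120 112  37  32  31]<stdin>:10: RuntimeWarning: Mean of empty slice.
  ret = um.true_divide(
```

Emit:
drive_tool(
  rows=[
    {"offset":[5,20,0],"spin":0,"jaw":36},
    {"offset":[7,30,0],"spin":0,"jaw":36},
    {"offset":[5,27,0],"spin":0,"jaw":36},
    {"offset":[1.9,10.2,10],"spin":0,"jaw":36},
    {"offset":[0,0,25],"spin":0,"jaw":36},
    {"offset":[0,0,15],"spin":0,"jaw":36},
    {"offset":[0,0,11],"spin":0,"jaw":36},
    {"offset":[0,0,0],"spin":0,"jaw":36},
    {"offset":[0,0,0],"spin":0,"jaw":36},
  ],
)

```text
clock: 9.65
eef_pos: [617.6, 71.2, 166.0]
eef_rot: [-3.142, 0.0, -3.103]
wrist_force: [-0.4, -0.7, -0.2]
finger_gap: 43.5
```

```bash
python3 - <<'E'
from h import *
out=[]
for n,uv0 in (('side',(297,226)),('wrist',(322,270))):
    c=cam(n); u,v=map(int,uv0); h,wd=(30,40) if n=='side' else (150,200)
    a=c['color'][max(v-h,0):v+h,u-wd:u+wd]; out.append(cv2.resize(a,(400,300),interpolation=cv2.INTER_CUBIC))
cv2.imwrite('pics/c4.png',np.vstack(out))
E
python3 go.py 617.2 71.3 142 3.1796
```

```text
t 9.75 pos [617.7  71.5 166.6] rot [-3.1416e+00  1.4000e-03 -3.1028e+00] yaw -3.1028 gap 43.1 F [ 0.7 -0.8 -0.2]
offset [ 0.6 -0.1 24.6] spin -359.96
```

View pics/c4.png

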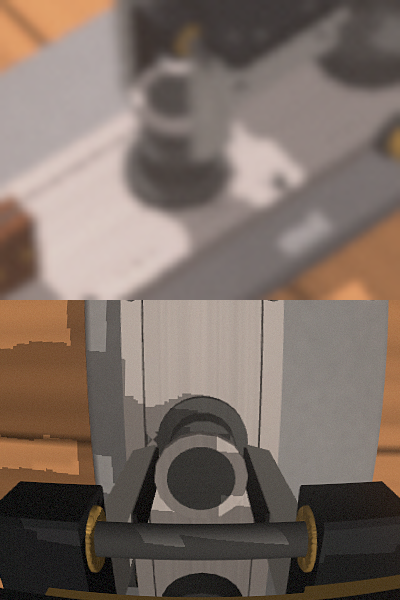

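Lateral alignment looks right: the pad's foot arc and the disc are concentric across the tray. I'll lower in steps while watching the force.

Emit:
drive_tool(
  rows=[
    {"offset":[0.3,0,6],"spin":0,"jaw":36},
    {"offset":[0,0,5],"spin":0,"jaw":36},
    {"offset":[0,0,3],"spin":0,"jaw":36},
    {"offset":[0,0,2],"spin":0,"jaw":36},
    {"offset":[0,0,0],"spin":0,"jaw":36},
  ],
)

```text
clock: 10.25
eef_pos: [616.9, 71.7, 149.3]
eef_rot: [3.142, -0.0, -3.102]
wrist_force: [-0.1, 0.1, -0.1]
finger_gap: 43.3
```

Emit:
drive_tool(
  rows=[
    {"offset":[0,0,2],"spin":0,"jaw":36},
    {"offset":[0,0,2],"spin":0,"jaw":36},
    {"offset":[0,0,2],"spin":0,"jaw":36},
    {"offset":[0,0,0],"spin":0,"jaw":36},
  ],
)

```text
clock: 10.65
eef_pos: [616.9, 71.7, 143.3]
eef_rot: [-3.142, -0.0, -3.102]
wrist_force: [-0.1, 0.6, -0.3]
finger_gap: 43.3
```

Emit:
drive_tool(
  rows=[
    {"offset":[0,0,1],"spin":0,"jaw":36},
    {"offset":[0,0,0.5],"spin":0,"jaw":36},
    {"offset":[0,0,0],"spin":0,"jaw":36},
  ],
)

```text
clock: 10.95
eef_pos: [617.0, 71.7, 142.1]
eef_rot: [3.142, 0.0, -3.103]
wrist_force: [-0.4, 0.4, -0.1]
finger_gap: 43.6
```

Emit:
drive_tool(
  rows=[
    {"offset":[0,0,0],"spin":0,"jaw":50},
    {"offset":[0,0,0],"spin":0,"jaw":65},
    {"offset":[0,0,0],"spin":0,"jaw":75},
    {"offset":[0,0,0],"spin":0,"jaw":75},
    {"offset":[0,0,-15],"spin":0,"jaw":75},
    {"offset":[0,0,-25],"spin":0,"jaw":75},
    {"offset":[0,0,-20],"spin":0,"jaw":75},
    {"offset":[20,0,0],"spin":0,"jaw":75},
    {"offset":[35,0,0],"spin":0,"jaw":75},
    {"offset":[20,0,0],"spin":0,"jaw":75},
    {"offset":[0,0,0],"spin":0,"jaw":75},
    {"offset":[0,0,0],"spin":0,"jaw":75},
  ],
)

```text
clock: 12.15
eef_pos: [542.7, 68.8, 203.4]
eef_rot: [3.142, 0.002, -3.102]
wrist_force: [0.2, -0.3, 0.6]
finger_gap: 75.2
```

```bash
cat > chk.py <<'E'
from h import *
out=[]
w=cam('wrist');t=cam('top');s=cam('side')
for n,c in (('wrist',w),('top',t),('side',s)):
    W=cloud(c,61,72,(617,72),28)
    if len(W)>10:
        A=np.c_[W[:,:2]-W[:,:2].mean(0),np.ones(len(W))]; k=np.linalg.lstsq(A,W[:,2],rcond=None)[0]
        print(n,len(W),W.mean(0).round(1),circ(W),'tilt',k[:2].round(3))
    W=cloud(c,72,90,(508,67.5),35)
    if len(W): print('handle',len(W),W.mean(0).round(1),cv2.minAreaRect(np.float32(W[:,:2])))
a=s['color'][190:270,230:350]; b=w['color']
cv2.imwrite('pics/c5.png',np.vstack([cv2.resize(a,(450,300),interpolation=cv2.INTER_CUBIC),cv2.resize(b,(450,300))]))
E
python3 chk.py; python3 go.py 506.5 67.5 142 3.1796
```

```text
wrist 623 [604.1  71.1  65.5] ((616.2, 71.8), 22.2) tilt [0.025 0.003]
handle 2039 [505.9  67.5  78.3] ((506.4178161621094, 67.59200286865234), (34.227481842041016, 20.265140533447266), 2.2721023559570312)
top 135 [625.5  72.9  65.6] ((622.4, 72.2), 21.4) tilt [-0.01  -0.002]
handle 63 [503.1  68.1  77.4] ((503.9088134765625, 68.24625396728516), (20.295385360717773, 18.35722541809082), 1.2211534976959229)
side 182 [616.   70.4  65.3] ((617.0, 71.3), 23.0) tilt [-0.013 -0.009]
handle 115 [506.4  66.2  76.3] ((506.77197265625, 66.43782043457031), (34.83287048339844, 24.450349807739258), 4.191539764404297)
t 12.3 pos [542.8  68.8 202.4] rot [ 3.1416e+00  5.0000e-04 -3.1026e+00] yaw -3.1026 gap 74.9 F [-0.6 -0.7 -0.3]
offset [36.4  0.2 60.4] spin -359.94
```

View pics/c5.png

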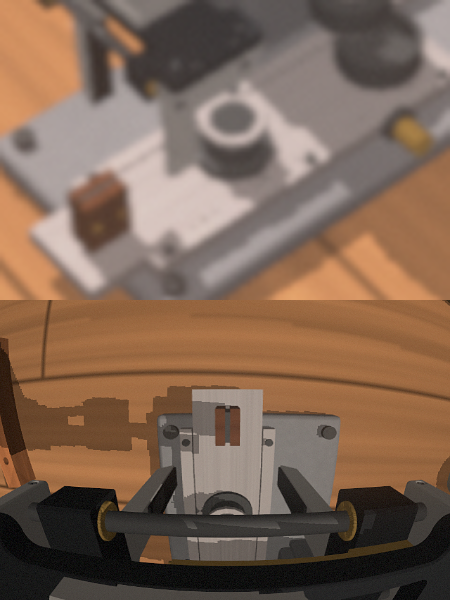

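The back sits flat on the pad: its top is at 65.5 mm and the tilt is about 0. Next I'll grip the handle.

Emit:
drive_tool(
  rows=[
    {"offset":[18,0,0],"spin":0,"jaw":75},
    {"offset":[18,0,5],"spin":0,"jaw":75},
    {"offset":[0,0,20],"spin":0,"jaw":75},
    {"offset":[0,0,20],"spin":0,"jaw":70},
    {"offset":[0,0,11],"spin":0,"jaw":60},
    {"offset":[0,0,5],"spin":0,"jaw":45},
    {"offset":[0,0,0],"spin":0,"jaw":30},
    {"offset":[0,0,0],"spin":0,"jaw":12},
    {"offset":[0,0,0],"spin":0,"jaw":12},
    {"offset":[0,0,0],"spin":0,"jaw":12},
    {"offset":[0,0,0],"spin":0,"jaw":12},
  ],
  force=25,
)

```text
clock: 13.4
eef_pos: [506.2, 67.6, 141.5]
eef_rot: [3.141, 0.001, -3.103]
wrist_force: [0.1, 0.4, 2.4]
finger_gap: 19.9
```

```bash
python3 go.py 506.5 67.5 142 3.1796
```

```text
t 13.4 pos [506.2  67.6 141.5] rot [ 3.1409e+00  7.0000e-04 -3.1027e+00] yaw -3.1027 gap 19.9 F [0.1 0.4 2.4]
offset [-0.3 -0.1 -0.5] spin -359.95
```

Emit:
drive_tool(
  rows=[
    {"offset":[-3,0,0],"spin":0,"jaw":12},
    {"offset":[-8,0,0],"spin":0,"jaw":12},
    {"offset":[-12,0,0],"spin":0,"jaw":12},
    {"offset":[-14,0,0],"spin":0,"jaw":12},
    {"offset":[-14,0,0],"spin":0,"jaw":12},
    {"offset":[-12,0,0],"spin":0,"jaw":12},
    {"offset":[-8,0,0],"spin":0,"jaw":12},
    {"offset":[-4,0,0],"spin":0,"jaw":12},
    {"offset":[0,0,0],"spin":0,"jaw":12},
    {"offset":[0,0,0],"spin":0,"jaw":12},
  ],
)

```text
clock: 14.4
eef_pos: [581.4, 70.6, 141.5]
eef_rot: [3.141, 0.001, -3.102]
wrist_force: [2.0, 4.9, 4.2]
finger_gap: 20.2
```

```bash
python3 - <<'E'
from h import *
t=cam('top');s=cam('side');w=cam('wrist')
# base front edge in each, heights 18..26
for n,c in (('top',t),('side',s),('wrist',w)):
    W=cloud(c,17,27,(520,67),110); W=W[np.abs(W[:,1]-67)>45]; 
    if len(W): print(n,len(W),'front x pct',np.percentile(W[:,0],[0.5,2,5]).round(1),'y',W[:,1].min().round(1),W[:,1].max().round(1))
# upper die / cup region
W=cloud(s,92,102,(740,75),60);print(len(W),circ(W) if len(W) else '')
W=cloud(t,158,400,(740,60),70);W=W[W[:,1]<70];print('nose',W.min(0) if len(W) else 0,W.max(0) if len(W) else 0)
a=s['color'][150:270,230:350+40]
cv2.imwrite('pics/c6.png',np.vstack([cv2.resize(a,(400,300),interpolation=cv2.INTER_CUBIC),cv2.resize(w['color'],(400,300))]))
E
python3 go.py 506.5 67.5 142 3.1796
```

```text
top 229 front x pct [505.4 505.6 508.1] y -5.1 151.1
side 880 front x pct [497.5 500.  503.1] y -7.7 176.3
wrist 19783 front x pct [497.5 499.4 502.6] y -6.2 176.8
11 ((715.8, 68.3), 25.2)
nose [686.51756723  40.92252619 164.01080174] [756.61693801  69.95685656 267.18592852]
t 14.55 pos [581.1  70.6 141.5] rot [ 3.1411e+00  9.0000e-04 -3.1023e+00] yaw -3.1023 gap 19.9 F [1.6 5.  3.7]
offset [74.7 -0.2 -0.5] spin -359.93
```

View pics/c6.png

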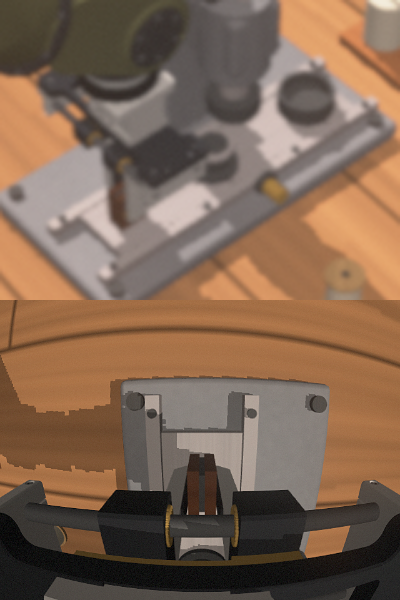

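Tray and handle move together, and the back is still on the pad. The nose gives ram x ≈ 721, so the handle should end near x ≈ 611. I'll move 20 mm, then feel for the notch.

Emit:
drive_tool(
  rows=[
    {"offset":[-4,0.4,0],"spin":0,"jaw":12},
    {"offset":[-7,0,0],"spin":0,"jaw":12},
    {"offset":[-6,0,0],"spin":0,"jaw":12},
    {"offset":[-3,0,0],"spin":0,"jaw":12},
    {"offset":[0,0,0],"spin":0,"jaw":12},
  ],
)

```text
clock: 15.05
eef_pos: [601.3, 71.4, 141.5]
eef_rot: [3.142, 0.001, -3.103]
wrist_force: [1.4, 2.0, 5.0]
finger_gap: 19.8
```

Emit:
drive_tool(
  rows=[
    {"offset":[-2,0,0],"spin":0,"jaw":12},
    {"offset":[0,0,0],"spin":0,"jaw":12},
  ],
)

```text
clock: 15.25
eef_pos: [603.3, 71.5, 141.5]
eef_rot: [3.142, 0.001, -3.103]
wrist_force: [1.9, 2.2, 5.1]
finger_gap: 19.7
```

Emit:
drive_tool(
  rows=[
    {"offset":[-2,0,0],"spin":0,"jaw":12},
    {"offset":[0,0,0],"spin":0,"jaw":12},
  ],
)

```text
clock: 15.45
eef_pos: [605.4, 71.6, 141.5]
eef_rot: [3.142, 0.001, -3.103]
wrist_force: [4.2, 2.1, 4.8]
finger_gap: 20.0
```

Emit:
drive_tool(
  rows=[
    {"offset":[-1,0,0],"spin":0,"jaw":12},
    {"offset":[0,0,0],"spin":0,"jaw":12},
  ],
)

```text
clock: 15.65
eef_pos: [606.4, 71.6, 141.5]
eef_rot: [-3.142, 0.001, -3.103]
wrist_force: [4.4, 2.3, 4.7]
finger_gap: 19.9
```

Emit:
drive_tool(
  rows=[
    {"offset":[-1,0,0],"spin":0,"jaw":12},
    {"offset":[0,0,0],"spin":0,"jaw":12},
  ],
)

```text
clock: 15.85
eef_pos: [607.5, 71.7, 141.5]
eef_rot: [3.142, 0.002, -3.103]
wrist_force: [7.4, 2.1, 3.1]
finger_gap: 19.7
```

Emit:
drive_tool(
  rows=[
    {"offset":[-1,0,0],"spin":0,"jaw":12},
    {"offset":[0,0,0],"spin":0,"jaw":12},
  ],
)

```text
clock: 16.05
eef_pos: [608.8, 71.7, 141.5]
eef_rot: [3.142, 0.003, -3.103]
wrist_force: [10.1, 2.3, 3.2]
finger_gap: 19.9
```

Emit:
drive_tool(
  rows=[
    {"offset":[-1,0,0],"spin":0,"jaw":12},
    {"offset":[0,0,0],"spin":0,"jaw":12},
  ],
)

```text
clock: 16.25
eef_pos: [609.3, 71.8, 141.5]
eef_rot: [-3.142, 0.001, -3.102]
wrist_force: [4.1, 1.9, 5.2]
finger_gap: 19.6
```

Emit:
drive_tool(
  rows=[
    {"offset":[-1,0,0],"spin":0,"jaw":12},
    {"offset":[0,0,0],"spin":0,"jaw":12},
  ],
)

```text
clock: 16.45
eef_pos: [609.8, 71.8, 141.5]
eef_rot: [-3.141, -0.0, -3.102]
wrist_force: [-3.5, 2.2, 10.1]
finger_gap: 20.2
```

Emit:
drive_tool(
  rows=[
    {"offset":[-1,0,0],"spin":0,"jaw":12},
    {"offset":[0,0,0],"spin":0,"jaw":12},
  ],
)

```text
clock: 16.65
eef_pos: [610.4, 71.8, 141.5]
eef_rot: [-3.141, -0.002, -3.102]
wrist_force: [-8.8, 0.9, 11.9]
finger_gap: 19.5
```

The pull peaked at x = 608.8, crossed zero near 609.6, and it now resists. The ball is in the notch and I'm slightly past centre, so I'll back off the excess.

Emit:
drive_tool(
  rows=[
    {"offset":[0.7,0,0],"spin":0,"jaw":12},
    {"offset":[0.6,0,0],"spin":0,"jaw":12},
    {"offset":[0,0,0],"spin":0,"jaw":12},
    {"offset":[0,0,0],"spin":0,"jaw":12},
    {"offset":[0,0,0],"spin":0,"jaw":12},
    {"offset":[0,0,0],"spin":0,"jaw":12},
  ],
)

```text
clock: 17.25
eef_pos: [609.7, 71.8, 141.5]
eef_rot: [-3.142, 0.0, -3.103]
wrist_force: [-1.4, 2.3, 7.6]
finger_gap: 20.0
```

```bash
python3 - <<'E'
from h import *
s=cam('side');w=cam('wrist');t=cam('top')
for n,c in (('side',s),('wrist',w)):
    for k in ('handle',):
        W=cloud(c,72,82,(609.6,71.6),25); print(n,k,len(W),W.mean(0).round(1) if len(W) else '',cv2.minAreaRect(np.float32(W[:,:2])) if len(W)>3 else '')
    W=cloud(c,61,70,(719,76),28); print(n,'disc',len(W),(circ(W),W.mean(0).round(1)) if len(W) else '')
a=s['color'][150:240,250:370]
cv2.imwrite('pics/c7.png',cv2.resize(a,(800,600),interpolation=cv2.INTER_CUBIC))
E
python3 go.py 609.6 71.6 141.5 3.1796
```

```text
side handle 85 [603.8  69.2  76.9] ((603.5745239257812, 69.12769317626953), (24.854877471923828, 43.32332229614258), 2.0401811599731445)
side disc 75 (((723.6, 65.1), 19.9), array([723.7,  65.3,  64.9]))
wrist handle 3881 [606.5  71.6  78. ] ((609.2459106445312, 71.75965881347656), (34.66865921020508, 43.92991256713867), 2.765411138534546)
wrist disc 0 
t 17.4 pos [609.6  71.8 141.5] rot [-3.1415e+00  1.0000e-04 -3.1025e+00] yaw -3.1025 gap 20.0 F [-1.   1.2  7.4]
offset [ 0.  -0.2  0. ] spin -359.94
```

View pics/c7.png

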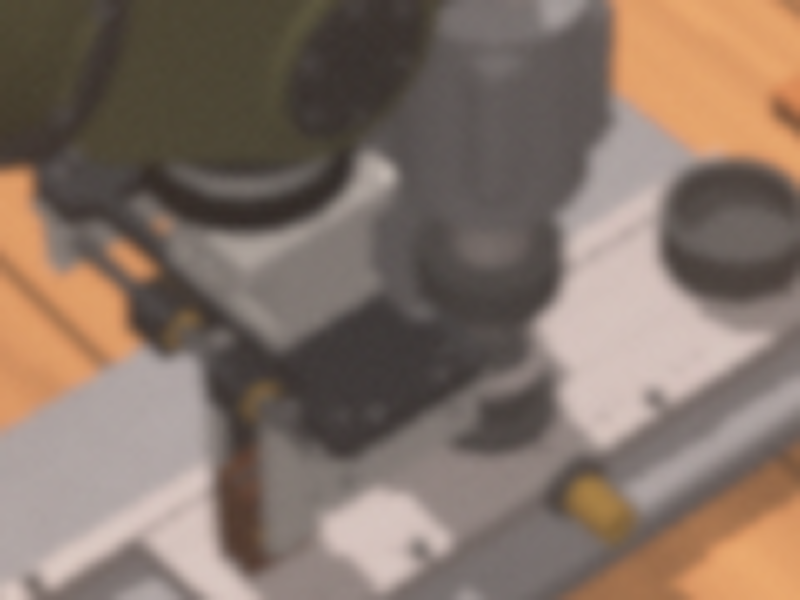

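The pad and back stand under the upper die and the handle is gripped. The notch centre puts the ram at x ≈ 719.6, which agrees with the nose (721) and the base (720). Handing in.

```bash
python3 -c "
from cell import manip
print(manip.sign_off()); s=manip.read_state(); print(s['clock'],s['eef_pos'],s['finger_gap'],s['wrist_force'])"
```

```text
the job is handed in; nothing more can be done
None
the job is handed in; nothing more can be done
```

The largest back is seated stud-down on the raised pad, and the tray is held by its handle at the pad's notch. I handed the job in there at about 17.4 s; no verdict was reported.

- **Seating:** After I let go, the depth images put the disc's top at about 65.5 mm (expected 66 mm) and flat within about 0.025 rad. The wrist and side cameras agreed with the pad's centre to about 1 mm. The top camera read about 6 mm off in x, probably because the gripper partly hid the disc.
- **Notch:** As the tray went in, the notch's pull grew to about 8 N over its resting value at x = 608.8 mm. It then reversed to −8.8 N at 610.4 mm, so I backed off to 609.7 mm, where about 1 N remained.
- **Final position:** The handle at 609.7 mm puts the ram at about 719.6 mm, against 720 to 721 mm measured from the base and nose. The last side picture shows the pad and back under the upper die.
- **Less certain:** The wrist camera could not see the disc at the end. The side camera saw only part of it, at a height of about 65 mm, and its position reading of about 10 mm off is unreliable.
- **Other things on the bench:** I did not measure them again at the end. The arm passed clear of them, and I saw no sign of contact.

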